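Line up the clay animals by height on the market stall

ROBOT

A 6-joint arm with a two-finger parallel gripper is mounted at the origin on the work surface. World frame = base frame: x ahead of the robot, y to its left, z up, the work surface at z = 0. Lengths are in mm, angles in rad, forces in N, time in s.
With the tool pointing down it reaches from about 350 to 975 mm from the base axis. Payload 7.1 kg.
Tool frame: the origin (TCP) lies where the fingers leave the gripper's body, on its centre line; the fingertips stand 80 mm ahead of it and the grasp point (between the pads) lies 61 mm ahead of it (bot.nose_length is the distance from the TCP to the fingertips, in mm); z points along the fingers, y is the line along which they close (so a half turn about z gives the same grasp; the last joint's range is limited). The gripper opens to 88 mm and grips with 3 to 60 N. Pads are 20 mm wide; open, the fingers measure 115 mm over their backs; the gripper's body (75 mm by 178 mm) begins 61 mm behind the grasp point.
Start: joints at [-1.315, 0.423, 1.63, -0, 1.089, -0.019], TCP at [169.615, -601.528, 302.675] pointing down, gripper open.
Joint ranges: [-3, 3], [-0.9, 2.11], [0.09, 2.58], [-1.31, 4.45], [0.11, 2.69], [-2.54, 2.54]. Speed limits (rad/s): [2.39, 2.39, 3.01, 3.14, 3.14, 3.14].

INTERFACE

Orientations are given as a 3x3 rotation matrix whose columns are the frame's x, y, z axes.
In Python, from plant import bot gives the robot as it stands. The module is installed in compiled form; this text tells all that it offers.
- The arm moves only by the tool send_rows, never from a script. Its argument "commands" is a list of rows, each a list of 5 numbers: the finger opening in mm, from 0 to 87.8, then the shift along the tool's x, y, z scaled (see below), then the turn about the tool's z scaled (see below). In form: [[hand, tx, ty, tz, roll], ...]. A call has 1 to 10 rows; each row is the pose to reach, as a shift and turn from the pose commanded when the call began, along the tool's axes at that moment; what a row does not reach only later rows make up. The controller multiplies each number of a shift by 0.8 m and each number of a turn by pi/4 rad. A row lasts 1/10 s, in which the tool goes at most 50 mm and 8.59 degrees, less where a joint would pass 70% of its speed; a pose out of reach is approached as far as the arm can. A call with a number of a shift or a turn outside -1 to 1 is refused whole. A call with a gripper value outside its range is refused whole. The fingers move at their own pace and stop on an object; "grip_force" is the grip in N (left out, the last holds). Time passes only in rows, so rows that repeat a pose let the fingers close. It gives the time, the measured TCP pose, the force, the opening and the grip force at its end, in the units of the state.
- bot.observe(): the state, without advancing time (a new reading comes with each control period).
- bot.snapshot(name): name is "side" or "top"; returns (picture, depth): 384x512x3 uint8, red, green, blue; 384x512 float32, mm along the optical axis (not along the pixel's ray), 0 where there is no reading.
- bot.calibration(name): a dict with "fx", "fy", "cx", "cy" (pixels), "pose" (4x4, takes a point from camera to world coordinates). Camera axes: x right, y down, z forward; pixel columns grow to the right and rows downward; lengths in mm; the calibration is good to about 2 mm. A picture is of the moment at which its call begins. calibration takes no time and is no camera call.
- bot.job_done(): hands the job in; it is judged then, once.
Trained networks look in the newest picture that a camera, given by its name, has taken for a name from the list of things; names that differ only in an ending like _2 or _b are one class to them, and where a whole thing is asked for, a point or a joint stands for the part that bears it (a point fixed in the world has none). Each returns a list of dicts, best first, with "score" (0 to 1); they miss things now and then, are a little off and sometimes report something else, mostly with a low value. They report only what shows in the picture. A call takes as long as a camera call. They do not tell look-alikes from the thing itself.
- bot.boxes_of(camera, label): "location" ([x, y, z] in mm, in world coordinates, good to about 4 mm: the middle of the surface that is visible of it).
- bot.trace(camera, label): "region" (384x512 bool, what is visible of it).
The state is a dict: "time": time; "q": joint angles; "qvel": joint speeds; "tau": joint torques, N m; "ee_pos": TCP position; "tool_rot": TCP orientation; "wrist_force": force on the tool from outside, world axes, zero at the start; "wrist_torque": the same for the moment, N m; "gripper_width": finger opening in mm; "finger_force": force on a finger pad.
Only numpy, scipy, OpenCV 4.12 (cv2) and the standard library are available. Lean on these libraries where they do the work, as an engineer would, in place of code of your own. Each camera call takes 0.05 s, during which the arm holds its last target. There are 200 camera calls.

TASK

Line up the four clay animals (goat, rooster, owl, frog) on the row of coloured discs in order of height, the tallest on the disc next to the jaguar mask and stepping down to the shortest beside the duck whistle, each upright in the middle of its own disc. The disc colours do not matter. The clay is fragile, so set each animal down rather than letting it drop, and leave the mask and the whistle where they are.

Things in the scene. Friction and masses are not known exactly. Their poses are not given: they have to be found in the camera images.
- goat_center (a point): polished black clay goat with horns, 100 mm tall, 150 g (+-30 %). Point: on its upright axis half-way up (50 mm over its underside). Axes: x to its face, y across, z up. Trunk and base (base 44 x 36 mm) are 36 mm wide along y, nothing wider: pinch across y at this height. At the start it stands on the cart top (z = 0), nearer the robot than the plank; loose tin toys under 25 mm tall lie between the animals.
- rooster_center (a point): red-brown clay rooster with red comb and painted tail, 82 mm tall, 120 g (+-30 %). Point: on its upright axis half-way up (41 mm over its underside). Axes: x to its face, y across, z up. Trunk and base (base 44 x 36 mm) are 36 mm wide along y, nothing wider: pinch across y at this height. At the start it stands on the cart top (z = 0), nearer the robot than the plank; loose tin toys under 25 mm tall lie between the animals.
- owl_center (a point): ochre-yellow clay owl with round white eyes, 64 mm tall, 100 g (+-30 %). Point: on its upright axis half-way up (32 mm over its underside). Axes: x to its face, y across, z up. Trunk and base (base 44 x 36 mm) are 36 mm wide along y, nothing wider: pinch across y at this height. At the start it stands on the cart top (z = 0), nearer the robot than the plank; loose tin toys under 25 mm tall lie between the animals.
- frog_center (a point): squat green clay frog, 46 mm tall, 80 g (+-30 %). Point: on its upright axis half-way up (23 mm over its underside). Axes: x to its face, y across, z up. Trunk and base (base 44 x 36 mm) are 36 mm wide along y, nothing wider: pinch across y at this height. At the start it stands on the cart top (z = 0), nearer the robot than the plank; loose tin toys under 25 mm tall lie between the animals.
- disc_pink_top (a point): centre of the top face of the pink disc, 80 mm across, 3 mm thick, fixed; one of four in a straight row, 92 mm apart, on a fixed dark wooden plank (600 x 130 mm, 12 mm thick), so this face is 15 mm above the cart top. The colours come in any order. z up.
- disc_lilac_top (a point): centre of the top face of the lilac disc, 80 mm across, 3 mm thick, fixed; one of four in a straight row, 92 mm apart, on a fixed dark wooden plank (600 x 130 mm, 12 mm thick), so this face is 15 mm above the cart top. The colours come in any order. z up.
- disc_sky_top (a point): centre of the top face of the sky-blue disc, 80 mm across, 3 mm thick, fixed; one of four in a straight row, 92 mm apart, on a fixed dark wooden plank (600 x 130 mm, 12 mm thick), so this face is 15 mm above the cart top. The colours come in any order. z up.
- disc_cream_top (a point): centre of the top face of the cream-white disc, 80 mm across, 3 mm thick, fixed; one of four in a straight row, 92 mm apart, on a fixed dark wooden plank (600 x 130 mm, 12 mm thick), so this face is 15 mm above the cart top. The colours come in any order. z up.
- mask: orange clay jaguar mask with black spots and green eyes, lying face up on one end of the plank (which end varies), 93 x 80 mm, 32 mm high, 220 g, loose. Origin: middle of its underside, on the line of the disc row, 102 mm from the centre of the nearest disc. z up.
- duck: blue clay duck whistle with an orange bill, sitting on the other end of the plank, 84 mm long, 36 mm wide, 57 mm high, 120 g, loose. Origin: middle of its underside, on the line of the row, 102 mm from the nearest disc. Axes: x towards its tail, z up.
Not all that is in view belongs to the job. What is shaped like the part that bears frog_center but black is not meant.

How it is judged:
By the outcome, as a careful person would: the job done as asked, in the order asked, and still so for the second after the job is handed in, with the robot touching nothing.
It also fails if it takes over 115 s, if anything falls off the work surface, if the arm or the gripper's body presses on something with over 40 N, if the wrist force passes 120 N, or if a joint passes its speed limit or range.

## Working session

There is one attempt and no reset: what is moved stays moved. The work goes in short steps, Python scripts to look and compute and a tool call to move; the robot and the scene stay as the last step left them, time stands still between calls to the robot, and variables do not carry over. Pictures are saved under pics/ and viewed, at most 14 in all, crops included, and the job is handed in when it is done.

Besides the shell and the picture viewer there is one more tool, called after ">>>" by a JSON object that holds its "method" and its "body", one argument or row to a line. send_rows: Moves the arm, as the interface text tells. Shifts and turns lie within -1 to 1; 1 stands for 0.8 m of shift or pi/4 rad of turn. Its arguments: {"type":"object","properties":{"commands":{"type":"array"},"grip_force":{"type":"number"}},"required":["commands"]}

```bash
mkdir -p pics; cat > h.py <<'E'
import numpy as np, cv2
from plant import bot
def cloud(cam,d):
    c=bot.calibration(cam);v,u=np.mgrid[:384,:512]
    P=np.stack([(u-c['cx'])*d/c['fx'],(v-c['cy'])*d/c['fy'],d,np.ones_like(d)],-1)@np.array(c['pose']).T
    return P[...,:3]
def save(n,im,s=1.5): cv2.imwrite('pics/'+n,cv2.cvtColor(cv2.resize(im,None,fx=s,fy=s,interpolation=cv2.INTER_CUBIC),cv2.COLOR_RGB2BGR))
def proj(cam,p):
    c=bot.calibration(cam);q=np.linalg.inv(c['pose'])@np.append(p,1)
    return (c['fx']*q[0]/q[2]+c['cx'],c['fy']*q[1]/q[2]+c['cy'])
E
python3 - <<'E'
from h import *
for cam in('top','side'):
    im,d=bot.snapshot(cam);save(cam+'0.png',im);np.savez(cam+'0.npz',im=im,d=d)
    print(cam,np.round(bot.calibration(cam)['pose'],2).tolist())
    for l in ['goat_center','rooster_center','owl_center','frog_center','disc_pink_top','disc_lilac_top','disc_sky_top','disc_cream_top','mask','duck']:
        for r in bot.boxes_of(cam,l)[:3]:
            p=np.array(r['location']);print(l,round(r['score'],2),p.round(),np.round(proj(cam,p)))
o=bot.observe();print(o['time'],np.round(o['tool_rot'],3).tolist())
E
```

```text
top [[0.01, -1.0, 0.06, 422.08], [-1.0, -0.01, -0.01, 1.02], [0.01, -0.06, -1.0, 1196.04], [0.0, 0.0, 0.0, 1.0]]
goat_center 0.79 [ 439. -241.   62.] [357. 224.]
rooster_center 0.62 [437.  69.  56.] [224. 224.]
frog_center 0.73 [432.  73.  57.] [222. 226.]
frog_center 0.7 [360.  -8.  38.] [256. 257.]
frog_center 0.62 [444. -90.  38.] [291. 222.]
disc_pink_top 0.96 [650. 180.  13.] [180. 135.]
disc_pink_top 0.6 [ 439. -239.   68.] [357. 224.]
disc_lilac_top 0.86 [640. -98.  14.] [294. 141.]
disc_sky_top 0.92 [644.  -2.  14.] [255. 139.]
disc_cream_top 0.96 [646.  88.  17.] [218. 138.]
mask 0.87 [648. 277.  27.] [139. 135.]
duck 0.8 [ 642. -190.   39.] [334. 139.]
side [[-0.79, -0.39, 0.47, 36.6], [-0.61, 0.48, -0.63, 608.23], [0.02, -0.79, -0.62, 668.47], [0.0, 0.0, 0.0, 1.0]]
goat_center 0.71 [ 432. -235.   51.] [328. 155.]
rooster_center 0.93 [420.  85.  52.] [253. 226.]
owl_center 0.74 [434. -76.  32.] [291. 192.]
frog_center 0.84 [334. -87.  36.] [332. 206.]
frog_center 0.84 [358.   5.  28.] [299. 227.]
frog_center 0.64 [ 298. -194.   28.] [368. 192.]
disc_pink_top 0.89 [649. 184.  13.] [142. 218.]
disc_pink_top 0.27 [643. 293.  33.] [100. 241.]
disc_lilac_top 0.76 [639. -92.  12.] [227. 163.]
disc_sky_top 0.65 [646.  -1.  16.] [201. 177.]
disc_cream_top 0.81 [644.  96.  14.] [172. 198.]
mask 0.66 [646. 294.  31.] [ 99. 241.]
duck 0.76 [ 626. -190.   36.] [255. 141.]
duck 0.5 [651. 186.  14.] [140. 218.]
duck 0.15 [ 434. -233.   50.] [327. 156.]
1.1 [[0.962, 0.271, -0.0], [0.271, -0.962, 0.0], [-0.0, -0.0, -1.0]]
```

View pics/top0.png

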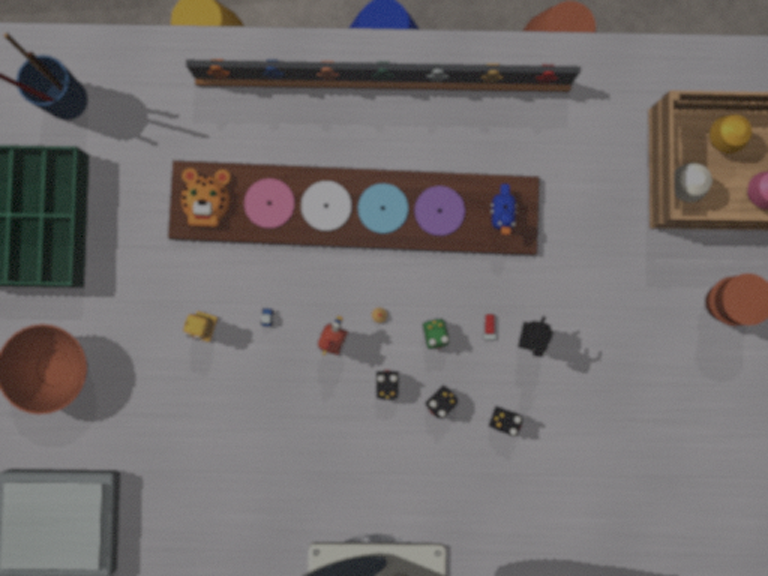

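View pics/side0.png

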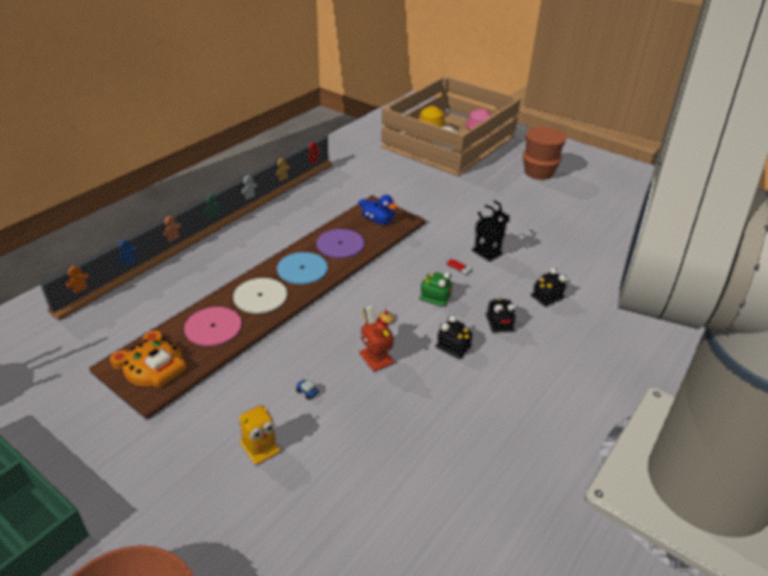

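Top view: mask at (205,198), then pink (269,203), white (326,206), sky (383,208), lilac (440,210), duck (504,210). So goat→pink, rooster→cream, owl→sky, frog→lilac.
Frog-shaped candidates are green (435,333) and black (388,385), (441,402), (506,421). The green one fits, since the black ones are excluded. The owl is at (200,326), the rooster at (333,338) and the goat at (536,335). Next I measure the axes and confirm with one crop.

```bash
cat >> h.py <<'E'
def fit(cx,cy,h,r=42,zmin=5,srcs=None,base=0):
    pts=[]
    for cam in('top','side'):
        im,d=srcs[cam];P=cloud(cam,d);m=(d>0)&(np.hypot(P[...,0]-cx,P[...,1]-cy)<r)&(P[...,2]>base+zmin)&(P[...,2]<base+h+8)
        pts.append(P[m])
    return pts
E
python3 - <<'E'
from h import *
S={c:(lambda z:(z['im'],z['d']))(np.load(c+'0.npz')) for c in('top','side')}
for n,c,h in[('goat',(437,-238),100),('rooster',(428,77),82),('owl',(440,282),64),('frog',(440,-83),46)]:
    pts=fit(*c,h,srcs=S)
    for nm,p in(('top',pts[0]),('side',pts[1]),('all',np.vstack(pts))):
        if len(p)<10: print(n,nm,len(p));continue
        best=[]
        for a in np.radians(np.arange(0,180,3)):
            e=np.array([np.cos(a),np.sin(a)]);f=np.array([-e[1],e[0]])
            X=p[:,:2]@e;Y=p[:,:2]@f;x0,x1=np.percentile(X,[2,98]);y0,y1=np.percentile(Y,[2,98])
            best.append((y1-y0,x1-x0,np.degrees(a),*(e*(x0+x1)/2+f*(y0+y1)/2)))
        print(n,nm,len(p),'z',p[:,2].max().round(),np.round(min(best)),np.round(min(best,key=lambda b:b[0]*b[1])))
t=S['top'][0];s=S['side'][0]
def crop(im,u,v,w=30):return cv2.resize(im[v-w:v+w,u-w:u+w],(190,190),interpolation=cv2.INTER_CUBIC)
A=np.hstack([crop(t,u,v) for u,v in((357,224),(222,226),(133,217),(290,222))])
B=np.hstack([crop(s,u,v) for u,v in((328,153),(252,228),(173,287),(291,190))])
save('crop0.png',np.vstack([A,B]),1)
E
```

```text
goat top 433 z 106.0 [  33.   55.  165.  439. -243.] [  34.   54.  162.  439. -242.]
goat side 609 z 101.0 [  30.   51.  168.  436. -238.] [  30.   50.  165.  436. -239.]
goat all 1042 z 106.0 [  33.   54.  165.  438. -241.] [  54.   33.   75.  438. -241.]
rooster top 353 z 86.0 [ 41.  57. 168. 435.  73.] [ 48.  48.  27. 434.  72.]
rooster side 675 z 85.0 [ 30.  49. 177. 434.  83.] [ 30.  49. 177. 434.  83.]
rooster all 1028 z 86.0 [ 37.  53. 156. 435.  75.] [ 53.  37.  66. 435.  75.]
owl top 360 z 68.0 [ 40.  52.  15. 447. 281.] [ 45.  43. 168. 449. 278.]
owl side 759 z 65.0 [ 32.  36. 177. 446. 290.] [ 32.  35. 168. 446. 289.]
owl all 1119 z 68.0 [ 37.  41. 162. 449. 286.] [ 41.  37.  72. 449. 286.]
frog top 312 z 51.0 [ 46.  49. 105. 441. -83.] [ 49.  46.  15. 441. -83.]
frog side 379 z 48.0 [ 29.  42.  12. 441. -84.] [ 29.  42.  12. 441. -84.]
frog all 691 z 51.0 [ 37.  45.   9. 442. -87.] [ 37.  45.   9. 442. -87.]
```

View pics/crop0.png

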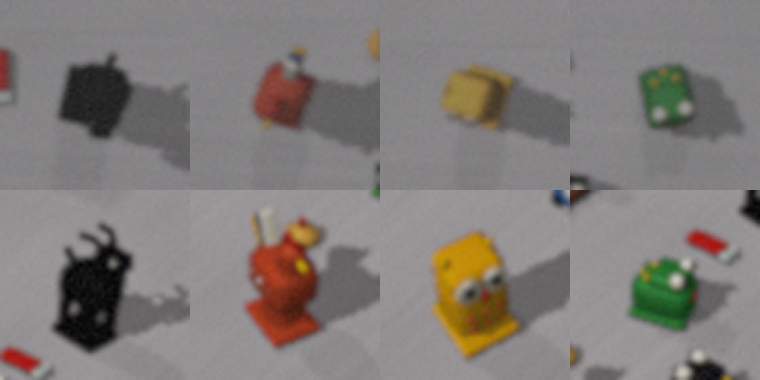

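Crops confirm all four animals, each facing roughly −x: goat about 165°, rooster about 156°, owl about 164°, frog about 190°. I'll refine the centres from the base slices and the disc row.

```bash
cat >> h.py <<'E'
def plan(x,y,z,yaw_deg,p=None,R=None):
    "row numbers for tool x yaw=yaw_deg, grasp point at x,y,z (61 mm ahead of TCP)"
    o=bot.observe();p=o['ee_pos'] if p is None else p;R=np.array(o['tool_rot'])
    d=R.T@(np.array([x,y,z+61.])-p)/800
    cur=np.degrees(np.arctan2(R[1,0],R[0,0]));return np.round(d,4).tolist(),round((cur-yaw_deg)/45,3),np.round(p),round(cur,1)
E
python3 - <<'E'
from h import *
S={c:(lambda z:(z['im'],z['d']))(np.load(c+'0.npz')) for c in('top','side')}
for n,c,h,a in[('goat',(437,-240),100,165),('rooster',(434,76),82,156),('owl',(447,285),64,164),('frog',(441,-85),46,190)]:
  for da in(-8,0,8):
    b=np.radians(a+da);e=np.array([np.cos(b),np.sin(b)]);f=np.array([-e[1],e[0]])
    for k,cam in enumerate(('top','side')):
        p=fit(*c,h,srcs=S,zmin=3,r=38)[k];p=p[p[:,2]<(40 if k==0 else 12)][:,:2]-c
        if len(p)<10:continue
        print(n,a+da,cam,len(p),'x',np.percentile(p@e,[1,5,95,99]).round(),'y',np.percentile(p@f,[1,5,95,99]).round())
# discs: colour/circle
d=[]
for l in['disc_pink_top','disc_cream_top','disc_sky_top','disc_lilac_top']:
    r=[]
    for cam in('top','side'):
        t=bot.trace(cam,l)
        P=cloud(cam,S[cam][1])[t[0]['region']];P=P[abs(P[:,2]-15)<8]
        (q,_),(w,hh),_=[None]*2,[0,0],0
        c,rad=cv2.minEnclosingCircle(P[:,:2].astype(np.float32));r+=[np.round(P.mean(0),1),np.round(c,1),round(rad,1)]
    print(l,r)
print(plan(441,-85,120,10))
E
```

```text
goat 157 top 107 x [-27. -22.  33.  36.] y [-37. -31.  23.  35.]
goat 157 side 119 x [-25. -21.  19.  27.] y [-31. -18.  18.  21.]
goat 165 top 107 x [-29. -24.  34.  36.] y [-37. -31.  19.  35.]
goat 165 side 119 x [-24. -21.  19.  27.] y [-31. -16.  16.  20.]
goat 173 top 107 x [-31. -26.  33.  36.] y [-37. -31.  15.  35.]
goat 173 side 119 x [-25. -21.  19.  27.] y [-29. -16.  14.  17.]
rooster 148 top 102 x [-35. -26.  33.  35.] y [-35. -31.  31.  37.]
rooster 148 side 169 x [-16. -13.  26.  28.] y [-27. -18.  17.  23.]
rooster 156 top 102 x [-34. -25.  30.  34.] y [-34. -30.  32.  36.]
rooster 156 side 169 x [-18. -15.  25.  26.] y [-27. -18.  16.  21.]
rooster 164 top 102 x [-32. -25.  31.  33.] y [-34. -30.  33.  35.]
rooster 164 side 169 x [-20. -17.  25.  26.] y [-27. -19.  13.  19.]
owl 156 top 182 x [-33. -28.  28.  35.] y [-35. -30.  29.  33.]
owl 156 side 173 x [-19. -11.  22.  30.] y [-31. -22.  16.  22.]
owl 164 top 182 x [-33. -27.  29.  34.] y [-35. -27.  29.  35.]
owl 164 side 173 x [-22. -14.  21.  30.] y [-31. -20.  14.  21.]
owl 172 top 182 x [-33. -29.  30.  33.
[... 156 characters left out ...]
frog 182 side 78 x [-21. -18.  21.  29.] y [-20. -17.  16.  26.]
frog 190 top 238 x [-32. -26.  25.  35.] y [-33. -27.  23.  32.]
frog 190 side 78 x [-22. -20.  21.  28.] y [-22. -15.  14.  24.]
frog 198 top 238 x [-32. -26.  24.  34.] y [-33. -26.  24.  31.]
frog 198 side 78 x [-23. -21.  21.  26.] y [-25. -16.  11.  21.]
disc_pink_top [array([651.5, 182. ,  15.7]), array([652.3, 182.9]), 41.5, array([648.9, 184.6,  15.5]), array([653. , 183.4]), 44.6]
disc_cream_top [array([648.8,  89.8,  15.7]), array([648.3,  90.4]), 40.5, array([645.2,  93.6,  15.6]), array([647.5,  93.3]), 41.2]Traceback (most recent call last):
  File "<stdin>", line 16, in <module>
IndexError: list index out of range
```

```bash
python3 -c "
from h import *
print(plan(441,-85,120,10))"
```

```text
([0.5017, -0.5294, 0.1521], np.float64(0.128), array([ 170., -602.,  303.]), np.float64(15.7))
```

>>> {"method": "send_rows", "body": {
  "commands": [
    [64,0.502,-0.529,0.152,0.128],
    [64,0.502,-0.529,0.152,0.128],
    [64,0.502,-0.529,0.152,0.128],
    [64,0.502,-0.529,0.152,0.128],
    [64,0.502,-0.529,0.152,0.128],
    [64,0.502,-0.529,0.152,0.128],
    [64,0.502,-0.529,0.152,0.128],
    [64,0.502,-0.529,0.152,0.128],
    [64,0.502,-0.529,0.152,0.128],
    [64,0.502,-0.529,0.152,0.128]
  ],
  "grip_force": 12
}}

```text
time: 2.4
ee_pos: [398.4, -166.7, 200.6]
tool_rot: [[0.985, 0.173, 0.001], [0.173, -0.985, -0.0], [0.001, 0.001, -1.0]]
wrist_force: [0.5, -0.2, -1.1]
gripper_width: 63.9
finger_force: 0.0
```

>>> {"method": "send_rows", "body": {
  "commands": [
    [64,0,0,0,0],
    [64,0,0,0,0],
    [64,0,0,0,0],
    [64,0,0,0,0]
  ]
}}

```text
time: 2.8
ee_pos: [397.2, -169.7, 201.0]
tool_rot: [[0.985, 0.171, 0.001], [0.171, -0.985, -0.0], [0.001, 0.0, -1.0]]
wrist_force: [-0.5, 0.3, -0.2]
gripper_width: 64.1
finger_force: 0.0
```

```bash
python3 -c "
from h import *
print(plan(441,-85,120,10),plan(441,-85,24,10))
im,d=bot.snapshot('side');c=im[130:250,220:400];t,_=bot.snapshot('top');save('c1.png',np.hstack([c,t[150:270,200:380]]),2.1)"
```

```text
([0.072, -0.0949, 0.025], np.float64(-0.003), array([ 397., -170.,  201.]), np.float64(9.8)) ([0.0719, -0.095, 0.145], np.float64(-0.003), array([ 397., -170.,  201.]), np.float64(9.8))
```

View pics/c1.png

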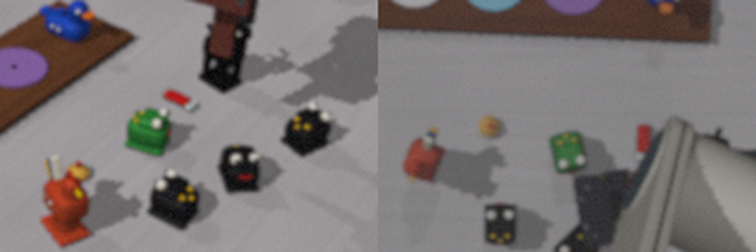

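The frog, at about (150,130) in the side half, is untouched and clear. I'll go over it and down.

>>> {"method": "send_rows", "body": {
  "commands": [
    [64,0.072,-0.095,0.025,0],
    [64,0.072,-0.095,0.025,0],
    [64,0.072,-0.095,0.025,0],
    [64,0.072,-0.095,0.025,0],
    [64,0.072,-0.095,0.08,0],
    [64,0.072,-0.095,0.12,0],
    [64,0.072,-0.095,0.145,0],
    [64,0.072,-0.095,0.145,0],
    [64,0.072,-0.095,0.145,0]
  ]
}}

```text
time: 3.8
ee_pos: [440.8, -84.7, 85.0]
tool_rot: [[0.985, 0.171, -0.001], [0.171, -0.985, 0.0], [-0.0, -0.0, -1.0]]
wrist_force: [0.6, 0.1, -0.5]
gripper_width: 64.1
finger_force: 0.0
```

>>> {"method": "send_rows", "body": {
  "commands": [
    [25,0,0,0,0],
    [25,0,0,0,0],
    [25,0,0,0,0],
    [25,0,0,0,0],
    [25,0,0,0,0],
    [25,0,0,0,0],
    [25,0,0,0,0],
    [25,0,0,0,0]
  ],
  "grip_force": 12
}}

```text
time: 4.6
ee_pos: [441.6, -83.7, 85.4]
tool_rot: [[0.985, 0.174, 0.001], [0.174, -0.985, -0.0], [0.001, 0.001, -1.0]]
wrist_force: [-1.5, -2.0, 7.5]
gripper_width: 35.9
finger_force: 12.0
```

```bash
python3 -c "
from h import *
o=bot.observe();print(o['gripper_width'],o['finger_force'],o['wrist_force']);print(plan(441,-85,90,10),plan(642,-93,90,2))"
```

```text
35.938581095293785 11.999331316910684 [-1.5432616  -2.00186045  7.54917098]
([-0.001, 0.0015, -0.082], np.float64(0.0), array([442., -84.,  85.]), np.float64(10.0)) ([0.2447, 0.055, -0.0817], np.float64(0.178), array([442., -84.,  85.]), np.float64(10.0))
```

Gripped at 36 mm. Lift and move over the lilac disc.

>>> {"method": "send_rows", "body": {
  "commands": [
    [25,0,0,-0.03,0],
    [25,0,0,-0.08,0],
    [25,0,0,-0.08,0],
    [25,0.06,0.014,-0.082,0.045],
    [25,0.12,0.028,-0.082,0.09],
    [25,0.18,0.042,-0.082,0.135],
    [25,0.22,0.05,-0.082,0.178],
    [25,0.245,0.055,-0.082,0.178],
    [25,0.245,0.055,-0.082,0.178],
    [25,0.245,0.055,-0.082,0.178]
  ]
}}

```text
time: 5.6
ee_pos: [640.6, -92.5, 148.9]
tool_rot: [[0.999, 0.035, -0.003], [0.035, -0.999, 0.0], [-0.002, -0.001, -1.0]]
wrist_force: [-0.4, -0.3, -0.7]
gripper_width: 35.9
finger_force: 12.0
```

>>> {"method": "send_rows", "body": {
  "commands": [
    [25,0,0,0,0],
    [25,0,0,0,0],
    [25,0,0,0,0]
  ]
}}

```text
time: 5.9
ee_pos: [641.1, -92.9, 150.3]
tool_rot: [[0.999, 0.034, -0.0], [0.034, -0.999, 0.0], [-0.0, -0.0, -1.0]]
wrist_force: [-0.7, -0.3, 0.4]
gripper_width: 35.9
finger_force: 12.0
```

```bash
cat >> h.py <<'E'
def held(h,name):
    o=bot.observe();im,d=bot.snapshot('side');P=cloud('side',d);R=np.array(o['tool_rot']);g=np.array(o['ee_pos'])+61*R[:,2]
    q=(P-g)@R; m=(d>0)&(abs(q[...,0])<45)&(abs(q[...,1])<17)&(q[...,2]>h/2-8)&(q[...,2]<h/2+8)
    # low slice in tool frame
    a=q[m];print('width',o['gripper_width'],'force',np.round(o['wrist_force'],1),'n',len(a))
    if len(a)>5: print('tool x range',np.percentile(a[:,0],[1,5,50,95,99]).round(1),'z max(below grasp)',np.percentile(a[:,2],[50,95,99]).round(1))
    u,v=map(int,proj('side',g));u=max(60,u);v=max(60,v);save(name,im[v-60:v+60,u-60:u+60],4)
E
python3 -c "
from h import *
held(46,'held1.png');print(plan(642,-93,38.5,2))"
```

```text
width 35.93072512544199 force [-0.7 -0.3  0.4] n 27
tool x range [-21.9 -21.7 -19.6 -13.3  -8.4] z max(below grasp) [17.7 22.5 22.8]
([0.0009, 0.0001, 0.0637], np.float64(-0.001), array([641., -93., 150.]), np.float64(2.0))
```

View pics/held1.png

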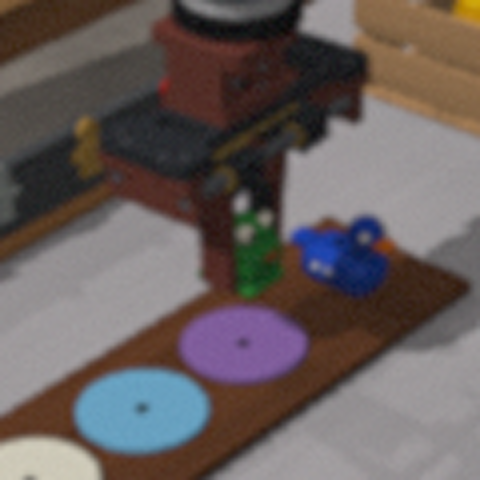

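The frog is held level over the lilac disc at (243,342), its face 22 mm ahead of the grasp axis, so it is centred in the hand. Lower gently.

>>> {"method": "send_rows", "body": {
  "commands": [
    [25,0.001,0,0.03,0],
    [25,0.001,0,0.05,0],
    [25,0.001,0,0.058,0],
    [25,0.001,0,0.061,0],
    [25,0.001,0,0.063,0],
    [25,0.001,0,0.064,0],
    [25,0.001,0,0.064,0],
    [25,0.001,0,0.064,0]
  ]
}}

```text
time: 6.75
ee_pos: [642.2, -92.8, 100.3]
tool_rot: [[0.999, 0.035, -0.001], [0.035, -0.999, 0.0], [-0.001, -0.0, -1.0]]
wrist_force: [-4.7, 0.4, 7.2]
gripper_width: 35.9
finger_force: 12.0
```

Contact at 7 N. Release and rise.

>>> {"method": "send_rows", "body": {
  "commands": [
    [45,0,0,0,0],
    [58,0,0,0,0],
    [62,0,0,0,0],
    [62,0,0,0,0],
    [62,0,0,-0.03,0],
    [62,0,0,-0.08,0],
    [62,0,0,-0.13,0],
    [62,0,0,-0.16,0],
    [62,0,0,-0.16,0]
  ]
}}

```text
time: 7.65
ee_pos: [644.6, -93.2, 231.3]
tool_rot: [[0.999, 0.034, 0.007], [0.034, -0.999, -0.001], [0.007, 0.001, -1.0]]
wrist_force: [0.5, 0.2, 0.1]
gripper_width: 61.9
finger_force: 0.0
```

```bash
python3 -c "
from h import *
print(plan(446,285,165,-16),plan(446,285,110,-16),plan(446,285,33,-16))"
```

```text
([-0.2319, -0.481, 0.0042], np.float64(0.399), array([645., -93., 231.]), np.float64(2.0)) ([-0.2324, -0.4811, 0.073], np.float64(0.399), array([645., -93., 231.]), np.float64(2.0)) ([-0.2331, -0.4812, 0.1692], np.float64(0.399), array([645., -93., 231.]), np.float64(2.0))
```

>>> {"method": "send_rows", "body": {
  "commands": [
    [64,-0.23,-0.481,0.01,0.4],
    [64,-0.23,-0.481,0.01,0.4],
    [64,-0.23,-0.481,0.01,0.4],
    [64,-0.23,-0.481,0.01,0.4],
    [64,-0.23,-0.481,0.01,0.4],
    [64,-0.23,-0.481,0.01,0.4],
    [64,-0.23,-0.481,0.01,0.4],
    [64,-0.23,-0.481,0.01,0.4],
    [64,-0.23,-0.481,0.01,0.4],
    [64,-0.23,-0.481,0.01,0.4]
  ]
}}

```text
time: 8.65
ee_pos: [443.4, 287.6, 217.9]
tool_rot: [[0.962, -0.272, -0.002], [-0.272, -0.962, -0.001], [-0.001, 0.001, -1.0]]
wrist_force: [-0.6, -0.6, 0.7]
gripper_width: 64.1
finger_force: 0.0
```

>>> {"method": "send_rows", "body": {
  "commands": [
    [64,0,0,0,0],
    [64,0,0,0,0],
    [64,0,0,0,0]
  ]
}}

```text
time: 8.95
ee_pos: [446.0, 284.2, 218.8]
tool_rot: [[0.961, -0.278, -0.0], [-0.278, -0.961, -0.0], [-0.0, 0.0, -1.0]]
wrist_force: [-0.3, 0.5, -0.1]
gripper_width: 64.2
finger_force: 0.0
```

```bash
python3 -c "
from h import *
print(plan(446,285,110,-16),plan(446,285,33,-16))
S={c:bot.snapshot(c) for c in('top','side')}
p=fit(642,-93,46,srcs=S,zmin=5,base=15,r=38)
for q in p:
  q=q[:,:2]
  if len(q)>10: print(len(q),np.percentile(q,[2,98],axis=0).round(),np.median(q,0).round())
save('after1.png',np.hstack([S['top'][0][90:190,120:370],]),3)
"
```

```text
([-0.0003, -0.001, 0.0597], np.float64(-0.003), array([446., 284., 219.]), np.float64(-16.1)) ([-0.0002, -0.001, 0.156], np.float64(-0.003), array([446., 284., 219.]), np.float64(-16.1))
320 [[ 621. -111.]
 [ 667.  -74.]] [640. -91.]
325 [[ 619. -103.]
 [ 662.  -72.]] [631. -79.]
```

View pics/after1.png

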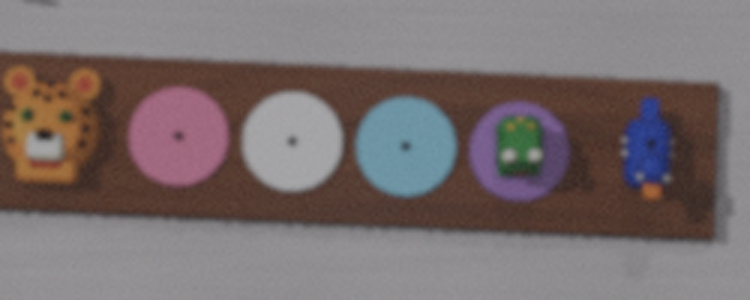

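The frog at (520,146) sits mid-lilac (520,150), with a few mm of parallax. Now the owl.

>>> {"method": "send_rows", "body": {
  "commands": [
    [64,0,-0.001,0.05,0],
    [64,0,-0.001,0.1,0],
    [64,0,-0.001,0.14,0],
    [64,0,-0.001,0.156,0],
    [64,0,-0.001,0.156,0],
    [64,0,-0.001,0.156,0],
    [64,0,-0.001,0.156,0]
  ]
}}

```text
time: 9.75
ee_pos: [446.6, 286.6, 95.8]
tool_rot: [[0.961, -0.276, 0.002], [-0.276, -0.961, 0.001], [0.002, -0.002, -1.0]]
wrist_force: [0.4, -0.1, -0.1]
gripper_width: 64.1
finger_force: 0.0
```

>>> {"method": "send_rows", "body": {
  "commands": [
    [25,0,0,0,0],
    [25,0,0,0,0],
    [25,0,0,0,0],
    [25,0,0,0,0],
    [25,0,0,0,0],
    [25,0,0,0,0],
    [25,0,0,0,0],
    [25,0,0,0,0]
  ]
}}

```text
time: 10.55
ee_pos: [445.7, 286.3, 94.6]
tool_rot: [[0.961, -0.276, 0.0], [-0.276, -0.961, 0.0], [0.0, -0.0, -1.0]]
wrist_force: [-2.0, 0.2, 5.4]
gripper_width: 35.8
finger_force: 12.0
```

```bash
python3 -c "
from h import *
c=bot.calibration('top');T=np.array(c['pose'])
for u,v in((179.7,135.3),(217.3,137),(255,138.7)):
  r=T[:3,:3]@[(u-c['cx'])/c['fx'],(v-c['cy'])/c['fy'],1];print((T[:3,3]+r*(15-T[2,3])/r[2]).round(1))
print(plan(645,-1,120,2))"
```

```text
[650.5 181.   15. ]
[647.6  89.8  15. ]
[644.7  -1.8  15. ]
([0.3386, 0.2764, -0.108], np.float64(-0.401), array([446., 286.,  95.]), np.float64(-16.0))
```

>>> {"method": "send_rows", "body": {
  "commands": [
    [25,0,0,-0.04,0],
    [25,0,0,-0.09,0],
    [25,0.01,0.01,-0.108,-0.05],
    [25,0.06,0.05,-0.108,-0.1],
    [25,0.11,0.09,-0.108,-0.16],
    [25,0.16,0.13,-0.108,-0.22],
    [25,0.21,0.17,-0.108,-0.28],
    [25,0.26,0.21,-0.108,-0.34],
    [25,0.31,0.25,-0.108,-0.4],
    [25,0.338,0.276,-0.108,-0.4]
  ]
}}

```text
time: 11.55
ee_pos: [645.9, -3.4, 180.3]
tool_rot: [[0.999, 0.035, 0.0], [0.035, -0.999, -0.0], [0.0, 0.0, -1.0]]
wrist_force: [0.7, 0.3, -0.9]
gripper_width: 35.8
finger_force: 12.0
```

>>> {"method": "send_rows", "body": {
  "commands": [
    [25,0,0,0,0],
    [25,0,0,0,0],
    [25,0,0,0,0],
    [25,0,0,0,0]
  ]
}}

```text
time: 11.95
ee_pos: [643.7, 0.6, 180.4]
tool_rot: [[0.999, 0.036, -0.001], [0.036, -0.999, 0.0], [-0.001, -0.0, -1.0]]
wrist_force: [-0.3, -0.9, -1.8]
gripper_width: 36.0
finger_force: 12.0
```

```bash
python3 -c "
from h import *
held(64,'held2.png');print(plan(645,-1.5,47.5,2))"
```

```text
width 36.02956508824743 force [-0.3 -0.9 -1.8] n 53
tool x range [-18.8 -18.1 -14.5  -4.9  24. ] z max(below grasp) [26.3 32.5 34.4]
([0.0014, 0.0027, 0.0901], np.float64(0.002), array([644.,   1., 181.]), np.float64(2.1))
```

View pics/held2.png

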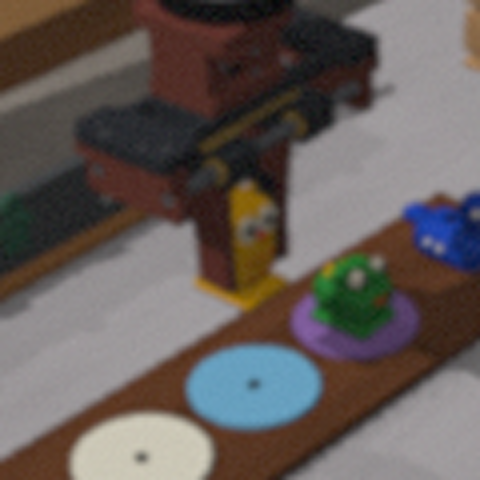

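The owl is held level over the sky disc (255,385), with its base about 3 mm forward in the hand, so I correct x by −2.5 mm and lower.

>>> {"method": "send_rows", "body": {
  "commands": [
    [25,-0.002,0.001,0.04,0],
    [25,-0.002,0.001,0.07,0],
    [25,-0.002,0.001,0.082,0],
    [25,-0.002,0.001,0.086,0],
    [25,-0.002,0.001,0.089,0],
    [25,-0.002,0.001,0.0895,0],
    [25,-0.002,0.001,0.0895,0],
    [25,-0.002,0.001,0.0895,0]
  ]
}}

```text
time: 12.8
ee_pos: [643.5, -1.6, 109.9]
tool_rot: [[0.999, 0.034, 0.001], [0.034, -0.999, -0.0], [0.001, 0.0, -1.0]]
wrist_force: [0.6, -0.9, -0.9]
gripper_width: 36.0
finger_force: 12.0
```

>>> {"method": "send_rows", "body": {
  "commands": [
    [25,0,0,0.001,0],
    [25,0,0,0.002,0],
    [25,0,0,0.002,0],
    [25,0,0,0.002,0]
  ]
}}

```text
time: 13.2
ee_pos: [643.6, -1.6, 109.5]
tool_rot: [[0.999, 0.034, 0.002], [0.034, -0.999, 0.0], [0.002, -0.0, -1.0]]
wrist_force: [-5.0, -0.2, 12.7]
gripper_width: 36.2
finger_force: 12.0
```

Contact. Release and go to the rooster.

>>> {"method": "send_rows", "body": {
  "commands": [
    [45,0,0,0,0],
    [58,0,0,0,0],
    [62,0,0,0,0],
    [62,0,0,0,0],
    [62,0,0,-0.03,0],
    [62,0,0,-0.08,0],
    [62,0,0,-0.13,0],
    [62,0,0,-0.15,0],
    [62,0,0,-0.15,0],
    [62,0,0,-0.15,0]
  ]
}}

```text
time: 14.2
ee_pos: [642.4, -1.5, 226.3]
tool_rot: [[0.999, 0.034, -0.001], [0.034, -0.999, 0.0], [-0.001, -0.0, -1.0]]
wrist_force: [-0.2, 0.4, 0.3]
gripper_width: 62.2
finger_force: 0.0
```

```bash
python3 -c "
from h import *
print(plan(433,77,160,-23))"
```

```text
([-0.2582, -0.1071, 0.007], np.float64(0.555), array([642.,  -2., 226.]), np.float64(2.0))
```

>>> {"method": "send_rows", "body": {
  "commands": [
    [64,-0.258,-0.107,0.007,0.555],
    [64,-0.258,-0.107,0.007,0.555],
    [64,-0.258,-0.107,0.007,0.555],
    [64,-0.258,-0.107,0.007,0.555],
    [64,-0.258,-0.107,0.007,0.555],
    [64,-0.258,-0.107,0.007,0.555],
    [64,-0.258,-0.107,0.007,0.555],
    [64,-0.258,-0.107,0.007,0.555],
    [64,-0.258,-0.107,0.007,0.555]
  ]
}}

```text
time: 15.1
ee_pos: [435.0, 76.5, 221.5]
tool_rot: [[0.92, -0.391, 0.0], [-0.391, -0.92, -0.0], [0.0, -0.0, -1.0]]
wrist_force: [-0.4, -1.1, 0.1]
gripper_width: 64.0
finger_force: 0.0
```

```bash
python3 -c "
from h import *
print(plan(433,77,42,-23))
im,d=bot.snapshot('side');save('pre3.png',im[110:310,100:360],2.5)"
```

```text
([-0.0026, 0.0005, 0.1482], np.float64(-0.001), array([435.,  77., 222.]), np.float64(-23.0))
```

View pics/pre3.png

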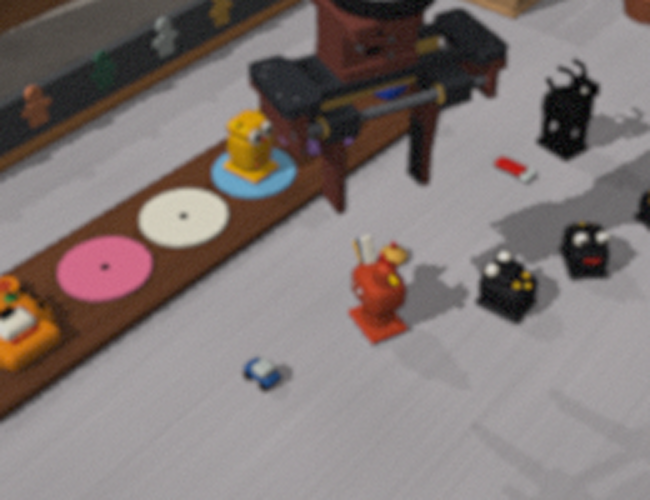

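The owl stands upright on the sky disc at (252,160). The rooster at (378,300) is clear for the grasp.

>>> {"method": "send_rows", "body": {
  "commands": [
    [64,-0.002,0,0.05,0],
    [64,-0.002,0,0.1,0],
    [64,-0.002,0,0.13,0],
    [64,-0.002,0,0.148,0],
    [64,-0.002,0,0.148,0],
    [64,-0.002,0,0.148,0],
    [64,-0.002,0,0.148,0]
  ]
}}

```text
time: 15.85
ee_pos: [433.1, 77.5, 104.2]
tool_rot: [[0.92, -0.391, 0.002], [-0.391, -0.92, 0.0], [0.001, -0.001, -1.0]]
wrist_force: [-1.0, 0.4, 0.5]
gripper_width: 64.2
finger_force: 0.0
```

>>> {"method": "send_rows", "body": {
  "commands": [
    [25,0,0,0,0],
    [25,0,0,0,0],
    [25,0,0,0,0],
    [25,0,0,0,0],
    [25,0,0,0,0],
    [25,0,0,0,0],
    [25,0,0,0,0],
    [25,0,0,0,0]
  ]
}}

```text
time: 16.65
ee_pos: [432.4, 77.5, 103.8]
tool_rot: [[0.921, -0.391, 0.0], [-0.391, -0.921, -0.0], [0.0, -0.0, -1.0]]
wrist_force: [-0.7, -0.4, 5.6]
gripper_width: 35.8
finger_force: 12.0
```

```bash
python3 -c "
from h import *
print(plan(647.5,90.2,135,2))"
```

```text
([0.2413, -0.1197, -0.1153], np.float64(-0.556), array([432.,  77., 104.]), np.float64(-23.0))
```

>>> {"method": "send_rows", "body": {
  "commands": [
    [25,0,0,-0.04,0],
    [25,0,0,-0.09,0],
    [25,0,0,-0.115,-0.1],
    [25,0.04,-0.02,-0.115,-0.2],
    [25,0.09,-0.045,-0.115,-0.3],
    [25,0.14,-0.07,-0.115,-0.4],
    [25,0.19,-0.095,-0.115,-0.5],
    [25,0.23,-0.115,-0.115,-0.556],
    [25,0.241,-0.12,-0.115,-0.556],
    [25,0.241,-0.12,-0.115,-0.556]
  ]
}}

```text
time: 17.65
ee_pos: [647.8, 90.5, 194.7]
tool_rot: [[0.999, 0.034, -0.001], [0.034, -0.999, -0.0], [-0.001, 0.0, -1.0]]
wrist_force: [-0.5, 0.4, -1.6]
gripper_width: 35.8
finger_force: 12.0
```

>>> {"method": "send_rows", "body": {
  "commands": [
    [25,0,0,0,0],
    [25,0,0,0,0],
    [25,0,0,0,0],
    [25,0,0,0,0]
  ]
}}

```text
time: 18.05
ee_pos: [646.7, 90.5, 195.7]
tool_rot: [[0.999, 0.035, -0.0], [0.035, -0.999, 0.0], [-0.0, -0.0, -1.0]]
wrist_force: [-0.5, -0.7, -1.5]
gripper_width: 35.6
finger_force: 12.0
```

```bash
python3 -c "
from h import *
held(82,'held3.png');print(plan(647.5,90.2,56.5,2))"
```

```text
width 35.60507325965289 force [-0.5 -0.7 -1.5] n 88
tool x range [-22.8 -21.8 -16.2  12.5  18. ] z max(below grasp) [35.1 39.4 41. ]
([0.0008, 0.0005, 0.0978], np.float64(0.0), array([647.,  91., 196.]), np.float64(2.0))
```

View pics/held3.png

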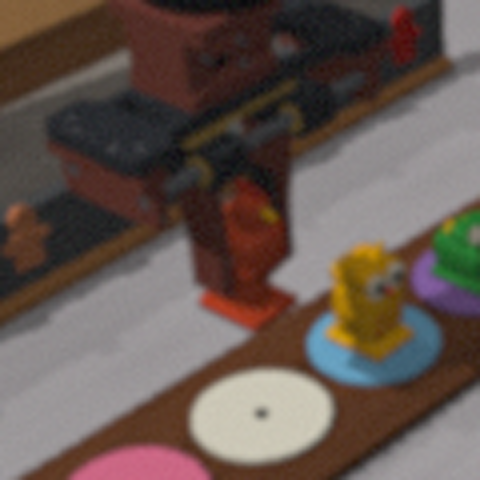

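The rooster is level and centred (face edge at −22 mm) over the cream disc (262,413). Lower.

>>> {"method": "send_rows", "body": {
  "commands": [
    [25,0,0,0.04,0],
    [25,0,0,0.07,0],
    [25,0,0,0.088,0],
    [25,0,0,0.093,0],
    [25,0,0,0.096,0],
    [25,0,0,0.097,0],
    [25,0,0,0.098,0],
    [25,0,0,0.098,0]
  ]
}}

```text
time: 18.9
ee_pos: [647.8, 90.6, 118.8]
tool_rot: [[0.999, 0.035, 0.001], [0.035, -0.999, 0.0], [0.001, -0.0, -1.0]]
wrist_force: [-2.9, 0.0, 5.6]
gripper_width: 35.9
finger_force: 12.0
```

>>> {"method": "send_rows", "body": {
  "commands": [
    [45,0,0,0.001,0],
    [58,0,0,0,0],
    [62,0,0,0,0],
    [62,0,0,0,0],
    [62,0,0,-0.03,0],
    [62,0,0,-0.08,0],
    [62,0,0,-0.13,0],
    [62,0,0,-0.15,0],
    [62,0,0,-0.15,0],
    [62,0,0,-0.15,0]
  ]
}}

```text
time: 19.9
ee_pos: [646.7, 90.4, 235.9]
tool_rot: [[0.999, 0.035, -0.001], [0.035, -0.999, -0.0], [-0.001, 0.0, -1.0]]
wrist_force: [-0.5, -0.5, -0.3]
gripper_width: 61.4
finger_force: 0.0
```

```bash
python3 -c "
from h import *
print(plan(437,-240,175,-15))"
```

```text
([-0.2765, 0.4036, 0.0003], np.float64(0.378), array([647.,  90., 236.]), np.float64(2.0))
```

>>> {"method": "send_rows", "body": {
  "commands": [
    [64,-0.2765,0.4035,0,0.378],
    [64,-0.2765,0.4035,0,0.378],
    [64,-0.2765,0.4035,0,0.378],
    [64,-0.2765,0.4035,0,0.378],
    [64,-0.2765,0.4035,0,0.378],
    [64,-0.2765,0.4035,0,0.378],
    [64,-0.2765,0.4035,0,0.378],
    [64,-0.2765,0.4035,0,0.378],
    [64,-0.2765,0.4035,0,0.378],
    [64,-0.2765,0.4035,0,0.378]
  ]
}}

```text
time: 20.9
ee_pos: [436.3, -240.1, 235.3]
tool_rot: [[0.965, -0.261, -0.003], [-0.261, -0.965, 0.002], [-0.003, -0.001, -1.0]]
wrist_force: [0.1, -0.8, -0.6]
gripper_width: 63.8
finger_force: 0.0
```

>>> {"method": "send_rows", "body": {
  "commands": [
    [64,0,0,0,0],
    [64,0,0,0,0],
    [64,0,0,0,0]
  ]
}}

```text
time: 21.2
ee_pos: [438.1, -238.9, 236.8]
tool_rot: [[0.966, -0.257, -0.0], [-0.257, -0.966, 0.0], [-0.0, -0.0, -1.0]]
wrist_force: [-2.2, -0.1, 0.7]
gripper_width: 64.2
finger_force: 0.0
```

```bash
python3 -c "
from h import *
print(plan(437,-240,51,-15))
im,d=bot.snapshot('side');save('pre4.png',im[90:250,120:380],2.5)"
```

```text
([-0.0009, 0.0017, 0.1559], np.float64(0.003), array([ 438., -239.,  237.]), np.float64(-14.9))
```

View pics/pre4.png

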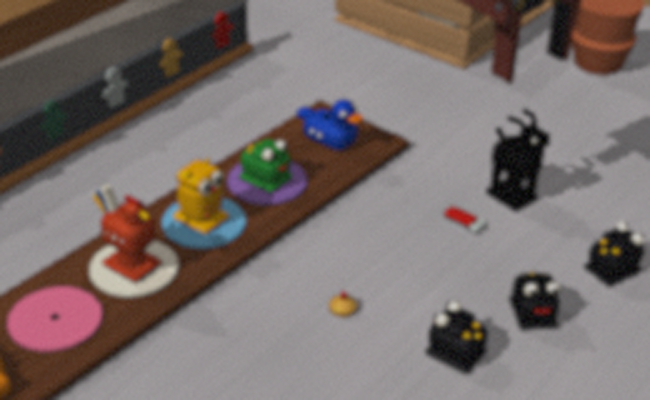

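The rooster, owl and frog stand centred on cream, sky and lilac. The goat at (517,175) is clear. Grasp it.

>>> {"method": "send_rows", "body": {
  "commands": [
    [64,-0.001,0.001,0.05,0],
    [64,-0.001,0.001,0.1,0],
    [64,-0.001,0.001,0.14,0],
    [64,-0.001,0.001,0.155,0],
    [64,-0.001,0.001,0.155,0],
    [64,-0.001,0.001,0.155,0],
    [64,-0.001,0.001,0.155,0]
  ]
}}

```text
time: 21.95
ee_pos: [437.6, -240.9, 114.5]
tool_rot: [[0.966, -0.258, 0.002], [-0.258, -0.966, -0.001], [0.003, 0.001, -1.0]]
wrist_force: [0.8, 0.7, -0.3]
gripper_width: 63.9
finger_force: 0.0
```

>>> {"method": "send_rows", "body": {
  "commands": [
    [25,0,0,0,0],
    [25,0,0,0,0],
    [25,0,0,0,0],
    [25,0,0,0,0],
    [25,0,0,0,0],
    [25,0,0,0,0],
    [25,0,0,0,0],
    [25,0,0,0,0]
  ]
}}

```text
time: 22.75
ee_pos: [436.7, -240.6, 113.4]
tool_rot: [[0.966, -0.259, 0.0], [-0.259, -0.966, -0.0], [0.0, 0.0, -1.0]]
wrist_force: [-1.0, -1.2, 5.6]
gripper_width: 35.9
finger_force: 12.0
```

```bash
python3 -c "
from h import *
print(plan(437,-240,195,-15),plan(650.5,182,195,2))"
```

```text
([0.0002, -0.0008, -0.1782], np.float64(0.0), array([ 437., -241.,  113.]), np.float64(-15.0)) ([0.1215, -0.5794, -0.1783], np.float64(-0.378), array([ 437., -241.,  113.]), np.float64(-15.0))
```

>>> {"method": "send_rows", "body": {
  "commands": [
    [25,0,0,-0.04,0],
    [25,0,0,-0.09,0],
    [25,0,0,-0.14,0],
    [25,0,0,-0.178,-0.03],
    [25,0.01,-0.05,-0.178,-0.06],
    [25,0.02,-0.1,-0.178,-0.1],
    [25,0.03,-0.15,-0.178,-0.14],
    [25,0.042,-0.2,-0.178,-0.18],
    [25,0.052,-0.25,-0.178,-0.22],
    [25,0.063,-0.3,-0.178,-0.26]
  ]
}}

```text
time: 23.75
ee_pos: [547.4, -19.9, 255.0]
tool_rot: [[0.998, -0.056, -0.001], [-0.056, -0.998, 0.0], [-0.001, -0.0, -1.0]]
wrist_force: [0.7, -0.6, -2.6]
gripper_width: 36.0
finger_force: 12.0
```

```bash
python3 -c "
from h import *
print(plan(650.5,182,180,2))"
```

```text
([0.1145, -0.2592, 0.0174], np.float64(-0.116), array([547., -20., 255.]), np.float64(-3.2))
```

>>> {"method": "send_rows", "body": {
  "commands": [
    [25,0.02,-0.045,0,-0.03],
    [25,0.04,-0.09,0,-0.06],
    [25,0.06,-0.135,0,-0.09],
    [25,0.08,-0.18,0.005,-0.116],
    [25,0.1,-0.225,0.01,-0.116],
    [25,0.11,-0.25,0.015,-0.116],
    [25,0.1145,-0.259,0.017,-0.116],
    [25,0.1145,-0.259,0.017,-0.116],
    [25,0.1145,-0.259,0.017,-0.116],
    [25,0.1145,-0.259,0.017,-0.116]
  ]
}}

```text
time: 24.75
ee_pos: [650.3, 178.7, 242.0]
tool_rot: [[0.999, 0.032, -0.001], [0.032, -0.999, -0.0], [-0.001, 0.0, -1.0]]
wrist_force: [0.8, 0.2, -1.6]
gripper_width: 36.2
finger_force: 12.0
```

>>> {"method": "send_rows", "body": {
  "commands": [
    [25,0,0,0,0],
    [25,0,0,0,0],
    [25,0,0,0,0]
  ]
}}

```text
time: 25.05
ee_pos: [650.7, 179.5, 242.1]
tool_rot: [[0.999, 0.033, 0.0], [0.033, -0.999, 0.0], [0.0, -0.0, -1.0]]
wrist_force: [-0.6, -0.7, -2.0]
gripper_width: 35.5
finger_force: 12.0
```

```bash
python3 -c "
from h import *
held(100,'held4.png');print(plan(650.5,182,66.5,2))"
```

```text
width 35.53147980221359 force [-0.6 -0.7 -2. ] n 125
tool x range [-18.4 -17.6  -9.4  14.9  17.7] z max(below grasp) [44.3 48.7 50.5]
([-0.0003, -0.0029, 0.1433], np.float64(-0.002), array([651., 180., 242.]), np.float64(1.9))
```

View pics/held4.png

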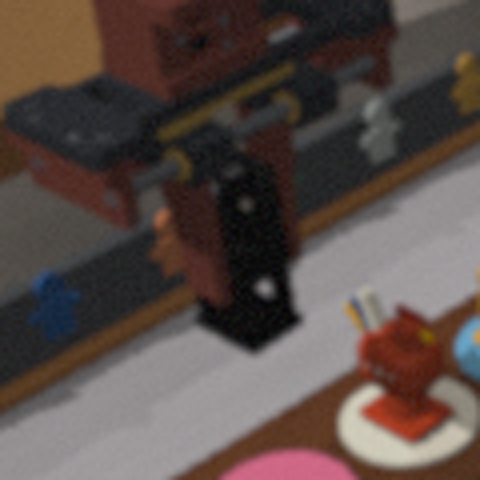

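The goat hangs level, its base about 3 mm forward in the hand, so I correct x by −3 mm and y by +2 mm and lower.

>>> {"method": "send_rows", "body": {
  "commands": [
    [25,-0.004,-0.0025,0.04,0],
    [25,-0.004,-0.0025,0.08,0],
    [25,-0.004,-0.0025,0.115,0],
    [25,-0.004,-0.0025,0.132,0],
    [25,-0.004,-0.0025,0.138,0],
    [25,-0.004,-0.0025,0.141,0],
    [25,-0.004,-0.0025,0.142,0],
    [25,-0.004,-0.0025,0.143,0],
    [25,-0.004,-0.0025,0.143,0]
  ]
}}

```text
time: 26.0
ee_pos: [648.0, 182.0, 128.5]
tool_rot: [[0.999, 0.034, 0.002], [0.034, -0.999, 0.0], [0.002, -0.0, -1.0]]
wrist_force: [0.1, 0.3, -1.6]
gripper_width: 36.1
finger_force: 12.0
```

>>> {"method": "send_rows", "body": {
  "commands": [
    [25,0,0,0.001,0],
    [25,0,0,0.0015,0],
    [25,0,0,0.002,0],
    [25,0,0,0.002,0]
  ]
}}

```text
time: 26.4
ee_pos: [648.0, 182.0, 128.4]
tool_rot: [[0.999, 0.034, 0.002], [0.034, -0.999, 0.0], [0.002, -0.0, -1.0]]
wrist_force: [-5.3, -1.9, 12.6]
gripper_width: 36.2
finger_force: 12.0
```

Contact. Release, rise, retreat.

>>> {"method": "send_rows", "body": {
  "commands": [
    [45,0,0,0,0],
    [58,0,0,0,0],
    [62,0,0,0,0],
    [62,0,0,0,0],
    [62,0,0,-0.03,0],
    [62,0,0,-0.08,0],
    [62,0,0,-0.13,0],
    [62,0,0,-0.18,0],
    [62,0,0,-0.18,0],
    [62,0,0,-0.18,0]
  ]
}}

```text
time: 27.4
ee_pos: [647.7, 181.9, 270.8]
tool_rot: [[0.999, 0.034, 0.002], [0.034, -0.999, 0.0], [0.002, -0.0, -1.0]]
wrist_force: [-0.5, 0.4, -0.7]
gripper_width: 61.9
finger_force: 0.0
```

>>> {"method": "send_rows", "body": {
  "commands": [
    [62,-0.06,0,0,0],
    [62,-0.12,0,0,0],
    [62,-0.18,0,0,0],
    [62,-0.24,0,0,0],
    [62,-0.25,0,0,0],
    [62,-0.25,0,0,0],
    [62,-0.25,0,0,0]
  ]
}}

```text
time: 28.1
ee_pos: [448.8, 175.4, 269.6]
tool_rot: [[0.999, 0.034, 0.001], [0.034, -0.999, 0.0], [0.001, -0.0, -1.0]]
wrist_force: [0.9, 0.4, -0.1]
gripper_width: 61.8
finger_force: 0.0
```

```bash
python3 -c "
from h import *
t,_=bot.snapshot('top');s,_=bot.snapshot('side')
A=cv2.resize(t[95:185,125:355],(760,297));B=cv2.resize(s[110:290,40:500],(760,297));save('end.png',np.vstack([A,B]),1)"
```

View pics/end.png

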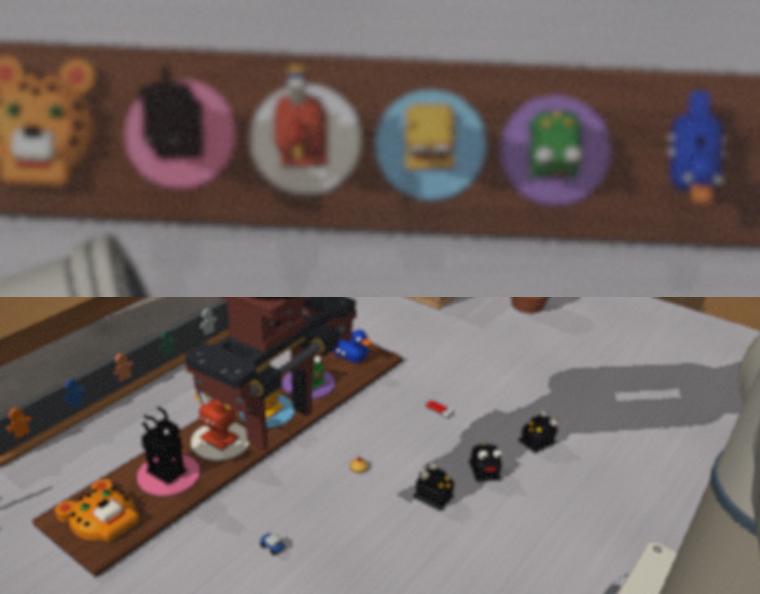

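The final picture shows goat, rooster, owl and frog upright on pink, white, sky and lilac. The goat's apparent shift at (172,120) is parallax from its height. The mask and duck are unmoved and the hand is clear.

```bash
python3 -c "
from plant import bot
print(bot.job_done())"
```

```text
the job is handed in; nothing more can be done
None
```

The job is handed in: goat, rooster, owl and frog stand upright, each in the middle of its disc, in that order from the mask to the duck; mask and whistle were left alone, and it took about 28 s.

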